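# Park the tube caddy in its bay

## Task

Push the little wheeled tube caddy forward by the upright plate at its rear until its swivel castors trail straight, then steer it nose first into the parking bay, all wheels staying on the bench. Push it home until its rubber nose presses firmly but gently against the stop plate (several newtons for a moment, never more than 15 N on the stop or the rails), then let go and leave it parked square in the bay. Do not disturb the other things on the bench.

Things in the scene. Friction and masses are not known exactly. Their poses are not given: they have to be found in the camera images.
- caddy: Wheeled tube caddy, about 0.85 kg, 136 long, 96 wide, 100 mm high: clear deck, rack of four capped tubes (x -13 to +21 mm, 100 mm high), push plate across its rear, rubber nose in front. Origin on the bench under its middle; x points forward, y to its left. Two swivel castors in front (pivots at x +40, y +-28 mm, trail 14 mm). Rolls with about 1.2 N.
- push_face (a point): Middle of the rear face of the aluminium push plate (6 mm thick, 96 mm wide, 32 to 100 mm above the bench, free behind, 46 mm free ahead), 66 mm high and 65 mm behind the caddy's origin; same axes. Hold the plate from above or push on it, above the 42 mm high rails; pushed loosely, the caddy tends to keep its heading.
- rear_axle (a point): Midway between the two fixed rear wheels (radius 13 mm, y +-32 mm), 55 mm behind the caddy's origin, 13 mm high. The caddy steers like a cart about this point, which runs along the caddy's x and hardly slides sideways.
- nose (a point): Middle of the caddy's rubber nose face (60 mm wide, from 46 to 86 mm high), 71 mm ahead of the caddy's origin.
- castor_left (a joint): Swivel angle of the left front castor, rad: 0 = wheel trails straight behind its pivot, positive = turned anticlockwise from above; up to 3.05 either way. It swings to 0 by itself within about 60 mm of straight forward rolling.
- castor_right (a joint): The same for the right front castor.
- bay: Parking bay, fixed: two white guide rails 42 mm high, inner faces 106 mm apart (5 mm play each side of the caddy) from x = -50 to +75 mm, flaring out ahead of that to about 160 mm apart at the mouth, x = -100 mm. Origin on the bench midway between the rails; x points into the bay, the way the caddy must head; y to the left.
- buffer: Grey end block of the bay (110 mm wide, 95 high, front face 10 mm behind its origin). Origin on the bench, on the bay's centre line 100 mm past the bay's origin; same axes. Carries a rigid steel stop plate (90 mm wide, 38 to 93 mm high) clamped with its face 6 to 24 mm in front of this origin; where is not measured and must be felt.
- wash_bottle: White bottle, 60 mm diameter, about 150 mm high; leave alone. Origin under its middle.
- tip_box: Open clear box 75 x 100 x 50 mm; leave alone. Origin under its middle.
- sample_jar: Glass jar 56 mm diameter, about 70 mm high; leave alone. Origin under its middle.
Not all that is in view belongs to the job. What is shaped like the caddy but green or orange is not meant.

How it is judged:
On the way, in this order (a step that is already met when the one before it is completed fails the run):
1. the caddy has been pushed at least 30 mm and both castors trail straight (within 0.2 rad), its nose still short of the bay's mouth (value of joint castor_left between -0.2 and 0.2 rad and value of joint castor_right between -0.2 and 0.2 rad and distance of caddy from where it was at the start of the episode above 0.03 m and x of nose in the frame of bay below -0.085 m), for 0.1 s.
2. in the bay and square to it (nose within 9 mm of the centre line, 0.09 rad), the nose presses on the stop plate with more than 3 N for 0.3 s (y of nose in the frame of bay between -0.009 and 0.009 m and angle between the x axis of caddy and the x axis of bay, either way round below 0.09 rad and x of nose in the frame of bay above 0.07 m and contact force between caddy and buffer above 3 N), for 0.3 s.
At the end, for the whole second after the job is handed in: The caddy stands at rest on its wheels in the bay, its nose at least 70 mm past the bay's origin and within 9 mm of its centre line, square to it within 0.09 rad, castors within 0.35 rad of straight (y of nose in the frame of bay between -0.009 and 0.009 m and angle between the x axis of caddy and the x axis of bay, either way round below 0.09 rad and value of joint castor_left between -0.35 and 0.35 rad and value of joint castor_right between -0.35 and 0.35 rad and x of nose in the frame of bay above 0.07 m and height (world z) of caddy below 0.006 m and linear speed of caddy below 0.01 m/s); the robot touches nothing.
It fails at once if the caddy is pressed on the buffer with more than 15 N (contact force between caddy and buffer above 15 N).
It fails at once if the caddy is pressed on the rails with more than 15 N (contact force between caddy and bay above 15 N).
It fails at once if the caddy is lifted or tipped (height (world z) of caddy above 0.012 m or angle between caddy's own z axis and vertical above 0.2 rad).
It fails at once if the wash bottle, tip box or sample jar is moved more than 20 mm (distance of any of wash_bottle, tip_box, sample_jar from where it was at the start of the episode above 0.02 m).
It also fails if it takes over 72 s, if anything falls off the work surface, if the arm or the gripper's body presses on something with over 40 N, if the wrist force passes 120 N, or if a joint passes its speed limit or range.

## Robot

A 7-joint arm with a two-finger parallel gripper is mounted at the origin on the work surface. World frame = base frame: x ahead of the robot, y to its left, z up, the work surface at z = 0. Lengths are in m, angles in rad, forces in N, time in s.
With the tool pointing down it reaches from about 0.4 to 0.85 m from the base axis. Payload 10.4 kg.
Tool frame: the origin (TCP) lies between the finger pads; the fingertips stand 22 mm ahead of it and the grasp point (between the pads) lies 3 mm ahead of it (r.nose_length is the distance from the TCP to the fingertips, in m); z points along the fingers, y is the line along which they close (so a half turn about z gives the same grasp; the last joint's range is limited). The gripper opens to 87 mm and grips with 3 to 60 N. Pads are 19 mm wide; open, the fingers measure 117 mm over their backs; the gripper's body (75 mm by 190 mm) begins 51 mm behind the grasp point.
Start: joints at [1.248, 0.332, -0.065, 1.46, 0.022, 1.35, -0.088], TCP at [0.185, -0.597, 0.205] pointing down, gripper open.
Joint ranges: [-2.6, 2.6], [-0.5, 2.12], [-1.47, 1.34], [0.16, 2.42], [-1.27, 4.41], [0.06, 2.06], [-2.6, 2.6]. Speed limits (rad/s): [2.22, 2.22, 2.79, 2.79, 3.14, 3.14, 3.14].

## Interface

Orientations are given as a unit quaternion [x, y, z, w].
In Python, from bench import readout, cams, r gives the robot as it stands. The module is installed in compiled form; this text tells all that it offers.
- The arm moves only by the tool step_arm, never from a script. Its argument "deltas" is a list that holds one entry, the list of rows, each a list of 7 numbers: the turn, a rotation vector about the tool's x, y, z in rad, then the shift along the tool's x, y, z in m, then the opening in per cent of the stroke, from 0 (shut) to 100 (fully open). A call has 1 to 20 rows; each row is the pose to reach, as a shift and turn from the pose commanded when the call began, along the tool's axes at that moment; what a row does not reach only later rows make up. A row lasts 1/8 s, in which the tool goes at most 62.5 mm and 10.7 degrees, less where a joint would pass 70% of its speed; a pose out of reach is approached as far as the arm can. A call with a gripper value outside its range is refused whole. The fingers move at their own pace and stop on an object; "squeeze" is the grip in N (left out, the last holds). Time passes only in rows, so rows that repeat a pose let the fingers close. It gives the time, the measured TCP pose, the force, the opening and the grip force at its end, in the units of the state.
- readout.read_state(): the state, without advancing time (a new reading comes with each control period).
- cams.camera(name): name is "side" or "top" or "wrist"; returns a dict with "img" (420x560x3 uint8, red, green, blue), "fx", "fy", "cx", "cy" (pixels), "origin" and "rotation" of the camera in the world; the wrist camera has in their place "T_tool_cam" (4x4, takes a point from camera to tool coordinates, whose origin is the TCP and whose axes are the flange's). Camera axes: x right, y up, looking along -z (the intrinsics and any distortion apply to the point x, -y, -z); pixel columns grow to the right and rows downward; lengths in m; the calibration is good to about 2 mm. A picture is of the moment at which its call begins: read the wrist's pose just before it. There is no depth.
- r.close_job(): hands the job in; it is judged then, once.
The state is a dict: "time": time; "joint_positions": joint angles; "joint_vel": joint speeds; "joint_torque": joint torques, N m; "ee_pos": TCP position; "eef_rot": TCP orientation; "ft_force": force on the tool from outside, world axes, zero at the start; "torque": the same for the moment, N m; "width": finger opening in m; "grip_force": force on a finger pad.
Only numpy, scipy, OpenCV 4.12 (cv2) and the standard library are available. Lean on these libraries where they do the work, as an engineer would, in place of code of your own. Each camera call takes 0.05 s, during which the arm holds its last target. There are 200 camera calls.

## Working session

There is one attempt and no reset: what is moved stays moved. The work goes in short steps, Python scripts to look and compute and a tool call to move; the robot and the scene stay as the last step left them, time stands still between calls to the robot, and variables do not carry over. Pictures are saved under pics/ and viewed, at most 11 in all, crops included, and the job is handed in when it is done.

Besides the shell and the picture viewer there is one more tool, called as name(argument=value, ...) on one line, values as JSON. step_arm: Moves the arm, as the interface text tells. Its arguments: {"type":"object","properties":{"deltas":{"type":"array"},"squeeze":{"type":"number"}},"required":["deltas"]}

```bash
mkdir -p pics; python3 - <<'E'
from bench import readout,cams,r
import cv2,numpy as np
s=readout.read_state()
for k in("time","joint_positions","ee_pos","eef_rot","width","ft_force"):print(k,np.round(s[k],4))
for n in("top","side"):
    c=cams.camera(n);cv2.imwrite(f"pics/{n}0.png",c["img"][:,:,::-1])
    print(n,{k:(np.round(v,4).tolist()) for k,v in c.items() if k!="img"})
c=cams.camera("wrist");print({k:(np.round(v,4).tolist()) for k,v in c.items() if k!="img"})
E
```

```text
time 0.0
joint_positions [ 1.2484  0.3329 -0.0647  1.4609  0.0216  1.35   -0.0885]
ee_pos [ 0.1845 -0.5967  0.204 ]
eef_rot [ 9.888e-01  1.493e-01 -1.000e-04 -7.000e-04]
width 0.0868
ft_force [-0.2082  0.4704  0.4593]
top {'fx': 501.391, 'fy': 501.391, 'cx': 280.663, 'cy': 201.6776, 'origin': [0.3312, 0.0761, 1.424], 'rotation': [0.046, -0.0639, -0.6946, 0.7151]}
side {'fx': 529.0609, 'fy': 529.0609, 'cx': 275.4006, 'cy': 210.7234, 'origin': [-0.3698, 1.0454, 1.0439], 'rotation': [-0.1593, 0.42, 0.8294, -0.3321]}
{'fx': 363.5444, 'fy': 363.5444, 'cx': 278.4701, 'cy': 209.9484, 'T_tool_cam': [[0.0005, 0.967, 0.2547, 0.0699], [1.0, -0.0003, -0.0008, 0.0015], [-0.0007, 0.2547, -0.967, -0.1797], [0.0, 0.0, 0.0, 1.0]]}
```

View pics/top0.png

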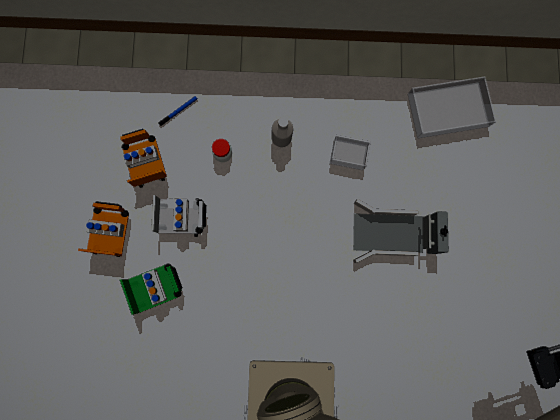

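View pics/side0.png

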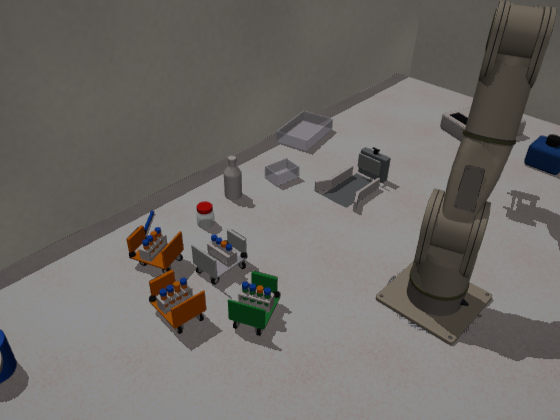

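Top view: the candidates are the clear or aluminium caddy (180,215), orange caddies (143,158) and (107,230), and a green one (150,288). I choose the clear one. The bay is at (400,232), with its mouth to the left and the buffer at (440,232). The bottle is at (282,132), the jar at (221,150) and the tip box at (350,152). Next I check the choice in a close crop.

```bash
cat > h.py <<'E'
import numpy as np,cv2
from scipy.spatial.transform import Rotation as R
from bench import readout,cams,r
def cam(n):
    s=readout.read_state();c=cams.camera(n)
    if n=="wrist":
        T=np.array(c["T_tool_cam"]);Q=R.from_quat(s["eef_rot"]).as_matrix()
        c["o"]=np.array(s["ee_pos"])+Q@T[:3,3];c["R"]=Q@T[:3,:3]
    else: c["o"]=np.array(c["origin"]);q=np.array(c["rotation"]);c["R"]=R.from_quat(q).as_matrix() if q.size==4 else q
    return c
def ray(c,p):
    d=c["R"]@np.array([(p[0]-c["cx"])/c["fx"],-(p[1]-c["cy"])/c["fy"],-1.]);return c["o"],d/np.linalg.norm(d)
def onz(c,p,z):
    o,d=ray(c,p);return (o+d*(z-o[2])/d[2])
def proj(c,P):
    v=c["R"].T@(np.array(P)-c["o"]);return np.array([c["cx"]-c["fx"]*v[0]/v[2],c["cy"]+c["fy"]*v[1]/v[2]])
def tri(c1,p1,c2,p2):
    o1,d1=ray(c1,p1);o2,d2=ray(c2,p2)
    A=np.array([d1,-d2]).T;t=np.linalg.lstsq(A,o2-o1,rcond=None)[0]
    a,b=o1+t[0]*d1,o2+t[1]*d2;return (a+b)/2,np.linalg.norm(a-b)
E
python3 - <<'E'
import cv2,numpy as np
t=cv2.imread("pics/top0.png");s=cv2.imread("pics/side0.png")
f=lambda i:np.clip(i.astype(float)*1.8,0,255).astype(np.uint8)
a=cv2.resize(f(t[185:250,140:220]),(480,390),interpolation=cv2.INTER_CUBIC)
b=cv2.resize(f(s[222:290,185:255]),(300,291),interpolation=cv2.INTER_CUBIC)
c=cv2.resize(f(t[190:275,340:460]),(480,340)[:2],interpolation=cv2.INTER_CUBIC)[:205]
o=np.zeros((595,780,3),np.uint8);o[:390,:480]=a;o[:291,480:]=b
c=cv2.resize(f(t[195:270,345:455]),(300,205));o[390:,:300]=c
cv2.imwrite("pics/crop1.png",o)
E
```

```text
(no output)
```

View pics/crop1.png

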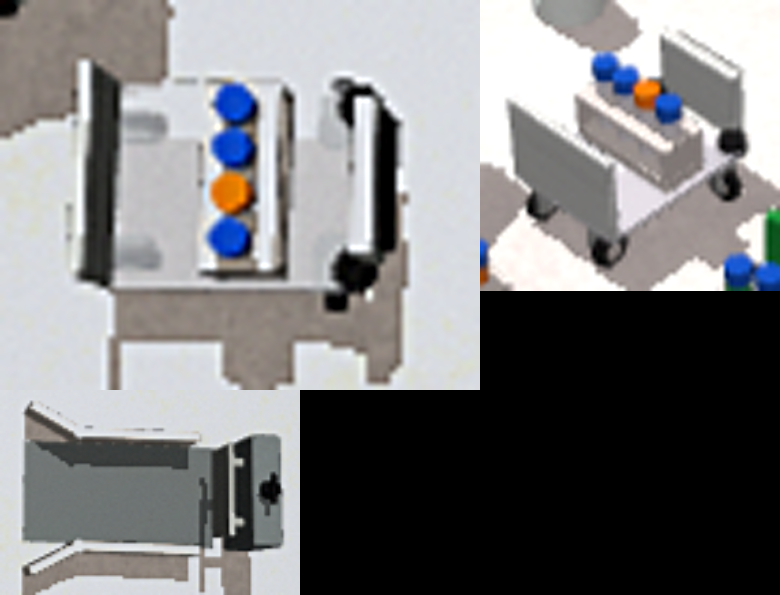

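```bash
python3 - <<'E'
from h import *
T=cam("top");S=cam("side")
def blobs(c,box):
    x0,y0,x1,y1=box;im=c["img"][y0:y1,x0:x1];h=cv2.cvtColor(im,cv2.COLOR_RGB2HSV)
    out=[]
    for lo,hi,nm in(((100,120,50),(130,255,255),'b'),((5,150,70),(22,255,255),'o')):
        m=cv2.inRange(h,lo,hi);n,l,st,ce=cv2.connectedComponentsWithStats(m)
        out+=[(nm,round(ce[i][0]+x0,1),round(ce[i][1]+y0,1),st[i][4]) for i in range(1,n) if st[i][4]>6]
    return out
print("top",blobs(T,(165,190,205,240)));print("side",blobs(S,(200,228,245,260)))
for z in(0,.042,.1):print(z,[np.round(onz(T,p,z),3)[:2].tolist() for p in((180,215),(400,232),(221,150),(282,132),(350,152))])
# bright mask at bay
g=cv2.cvtColor(T["img"],cv2.COLOR_RGB2GRAY);print(g[200:210,380:384].T, g[210:222,390:392].T, g[248:262,390:392].T)
E
```

```text
top [('b', np.float64(178.5), np.float64(201.5), np.int32(32)), ('b', np.float64(178.1), np.float64(209.1), np.int32(35)), ('b', np.float64(177.7), np.float64(224.0), np.int32(32)), ('o', np.float64(177.9), np.float64(216.6), np.int32(32))]
side [('b', np.float64(215.7), np.float64(238.7), np.int32(59)), ('b', np.float64(228.5), np.float64(246.9), np.int32(37)), ('o', np.float64(223.2), np.float64(243.3), np.int32(30))]
0 [[0.508, 0.329], [0.478, -0.302], [0.702, 0.221], [0.762, 0.045], [0.709, -0.156]]
0.042 [[0.502, 0.321], [0.473, -0.29], [0.691, 0.217], [0.75, 0.046], [0.698, -0.149]]
0.1 [[0.495, 0.311], [0.468, -0.275], [0.676, 0.211], [0.732, 0.047], [0.682, -0.14]]
[[121 121 122 123 122 122 122 121 122 122]
 [124 121 123 122 122 122 122 123 122 122]
 [121 122 121 121 122 123 121 122 121 121]
 [122 121 122 122 122 121 122 121 122 121]] [[122 129  86  39  34  34  34  34  35  35  35  34]
 [121 127 105  45  33  33  35  34  35  34  34  33]] [[ 63  63  39 120 128 132  45  57  75  72  74  78  76  72]
 [ 65  64  33 121 127 132  52  59  74  73  70  72  76  76]]
```

```bash
python3 - <<'E'
from h import *
T=cam("top");S=cam("side")
g=cv2.cvtColor(T["img"],cv2.COLOR_RGB2GRAY).astype(float)
def edge(cols,r0,r1,sgn,th=85):
    out=[]
    for u in cols:
        v=g[r0:r1,u]
        for i in range(len(v)-1):
            if (v[i]-th)*sgn<0<=(v[i+1]-th)*sgn: out.append((u,r0+i+(th-v[i])/(v[i+1]-v[i])));break
    return out
up=edge(range(378,412),209,220,-1);lo=edge(range(378,412),246,258,1)
fits=[]
for nm,e in(("up",up),("lo",lo)):
    W=np.array([onz(T,p,.042) for p in e]);k=np.polyfit(W[:,1],W[:,0],1);res=W[:,0]-np.polyval(k,W[:,1])
    print(nm,len(e),k,res.std(),W[[0,-1],:2]);fits.append(k)
print("gap",np.polyval(fits[0],-.27)-np.polyval(fits[1],-.27))
# rows along the bay
for row in(214,220,225,228,232,240,246):print(row,g[row,348:360].astype(int),g[row,410:452].astype(int))
for row in(202,203,204,205,206,207,208,209,210,211,212):print(row,g[row,350:380].astype(int),g[row,410:430].astype(int))
caps=[(178.5,201.5),(178.1,209.1),(177.9,216.6),(177.7,224)]
C=[onz(T,p,.097) for p in caps];print("caps",np.round(C,4).tolist())
for a,b in((caps[2],(223.2,243.3)),(caps[3],(228.5,246.9))):print("tri",tri(T,a,S,b))
E
```

```text
up 34 [0.00875919 0.53088374] 0.00039812123765036627 [[ 0.52890461 -0.2290258 ]
 [ 0.52848101 -0.32195621]]
lo 34 [0.006449   0.42324366] 0.0004958211691790931 [[ 0.42250117 -0.2286904 ]
 [ 0.42039697 -0.32050303]]
gap 0.10701632738546185
214 [122 122 121 122 125 113  72  68  64  65  37  32] [ 35  35  37  35  33  28  65 118 121 124 122 122 123 123 124 125 127 133
  98  91  90  49  23  10   8  11   7  48  72  71  69  67  69  67  68  68
  66  67 119 123 120 119]
220 [123 121 121 122 124 115  66  61  63  66  65  64] [ 35  34  33  29  63  65  64  63  63  64  63  66  48  26  21  23  24  21
  23 103 102 101 105 111  41  13  11  48  74  73  70  70  71  70  68  68
  67  53 121 124 120 120]
225 [121 122 122 122 126 116  68  62  65  64  65  65] [ 65  66  66  65  63  62  64  63  62  65  63  68  46  26  24  25  24  21
  20 106  87  24  10  14  16  16  13  42  71  73  69  71  70  75  44  25
  69  62 118 122 121 121]
228 [123 121 122 124 128  82  62  64  66  64  65  65] [ 63  64  64  64  63  64  64  67  35  28  64  69  47  25  22  24  23  20
  18 107  89  24  10  15  17  16  12  39  73  75  78  44
[... 2606 characters left out ...]
120]
211 [121 122 124 129  79  72  74  78  76  75  79  77  77  79  76  76  67  47
  35  37  32  31  83 129 132 132 133 135 134 133] [124 121 123 122 124 122 120 121 107 118 120 120 121 121 120 122 122 121
 121 120]
212 [122 123 124 131  80  76  79  77  80  81  78  78  80  81  80  81  82  79
  58  37  36  36  41  70  91  54  47  49  52  55] [130 129 130 129 129 129 127 127 105 120 120 121 120 122 121 122 120 122
 120 122]
caps [[0.5318, 0.3175, 0.097], [0.5113, 0.3174, 0.097], [0.4912, 0.3167, 0.097], [0.4715, 0.3161, 0.097]]
tri (array([0.49193954, 0.31736544, 0.09656724]), np.float64(0.0017178485074522765))
tri (array([0.47197483, 0.31666272, 0.09510967]), np.float64(0.0007034608499331335))
```

step_arm(deltas=[[[0,0,0.1,0.04,-0.03,0,40],[0,0,0.2,0.09,-0.07,0,40],[0,0,0.277,0.14,-0.12,0,40],[0,0,0.277,0.19,-0.16,0,40],[0,0,0.277,0.24,-0.2,0,40],[0,0,0.277,0.29,-0.245,0,40],[0,0,0.277,0.34,-0.29,0,40],[0,0,0.277,0.39,-0.33,0,40],[0,0,0.277,0.43,-0.365,0,40],[0,0,0.277,0.448,-0.381,0,40],[0,0,0.277,0.448,-0.381,0,40]]])

```text
time: 1.72
ee_pos: [0.5012, -0.0975, 0.2048]
eef_rot: [1.0, 0.014, 0.0, -0.001]
ft_force: [-0.5, -0.4, -0.1]
width: 0.0346
grip_force: 0.0
```

step_arm(deltas=[[[0,0,0,0,-0.03,0,40],[0,0,0,0.002,-0.08,0,40],[0,0,0,0.003,-0.13,0,40],[0,0,0,0.005,-0.18,0,40],[0,0,0,0.006,-0.23,0,40],[0,0,0,0.007,-0.28,0,40],[0,0,0,0.008,-0.33,0,40],[0,0,0,0.009,-0.38,0,40],[0,0,0,0.01,-0.42,0,40],[0,0,0,0.011,-0.45,0,40],[0,0,0,0.011,-0.47,0,40],[0,0,0,0.011,-0.483,0,40],[0,0,0,0.011,-0.483,0,40],[0,0,0,0.011,-0.483,0,40]]])

```text
time: 3.48
ee_pos: [0.5007, 0.3811, 0.2047]
eef_rot: [1.0, 0.011, 0.0, 0.0]
ft_force: [-0.2, 1.3, -0.5]
width: 0.0347
grip_force: 0.0
```

```bash
python3 - <<'E'
from h import *
s=readout.read_state();print(s["time"],np.round(s["ee_pos"],4),np.round(s["eef_rot"],4),s["width"],np.round(s["ft_force"],2),np.round(s["joint_positions"],2))
c=cam("wrist");cv2.imwrite("pics/w1.png",np.clip(c["img"][:,:,::-1].astype(float)*1.6,0,255).astype(np.uint8))
np.savez("w1.npz",**{k:c[k] for k in("img","o","R","fx","fy","cx","cy")})
for P in((.5,.383,.1),(.5,.383,.032),(.548,.383,.1),(.452,.383,.1)):print(P,proj(c,P).round(1))
E
```

```text
3.475 [0.5007 0.3811 0.2047] [9.999e-01 1.070e-02 2.000e-04 4.000e-04] 0.03471842642761794 [-0.24  1.27 -0.47] [-0.14  0.45 -0.79  1.42  0.32  1.41 -2.49]
(0.5, 0.383, 0.1) [274.1 205.3]
(0.5, 0.383, 0.032) [274.8 188.7]
(0.548, 0.383, 0.1) [275.3 145.1]
(0.452, 0.383, 0.1) [273.  260.8]
```

View pics/w1.png

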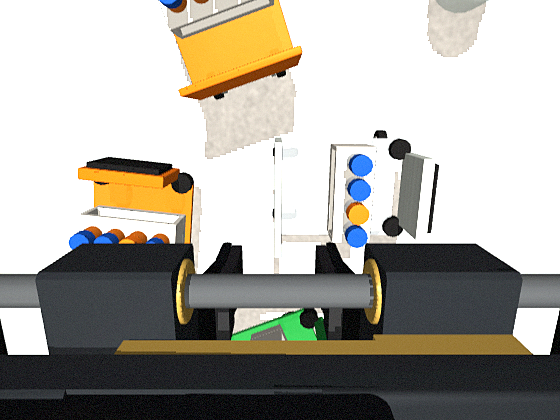

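Wrist view: the clear caddy's plate is edge-on at columns 275–283 from row 137 down. The caps are at (360,165) to (356,237), and the nose is on the right at (425,195). The fingers straddle the plate.

```bash
python3 - <<'E'
from h import *
c=dict(np.load("w1.npz"));T=cam("top")
h=cv2.cvtColor(c["img"],cv2.COLOR_RGB2HSV);P=[]
for lo,hi in(((100,120,50),(130,255,255)),((5,150,70),(22,255,255))):
    m=cv2.inRange(h[150:247,345:375],lo,hi);n,l,st,ce=cv2.connectedComponentsWithStats(m)
    P+=[tuple(ce[i]+[345,150]) for i in range(1,n) if st[i][4]>60]
P.sort(key=lambda p:p[1]);print(np.round(P,1).tolist())
tp=[(178.5,201.5),(178.1,209.1),(177.9,216.6),(177.7,224)]
Q=[]
for a,b in zip(tp,P):
    X,e=tri(T,a,c,b);Q.append(onz(c,b,.097));print(np.round(X,4),round(e,4),np.round(Q[-1],4))
Q=np.array(Q);print("heading off -y (rad)",np.polyfit(Q[:,0],Q[:,1],1)[0],Q.mean(0))
g=cv2.cvtColor(c["img"],cv2.COLOR_RGB2GRAY)
for r_ in(134,137,139,142,150,165,180,195,210,230,240):print(r_,g[r_,268:290])
# top view plate rear/top
gt=cv2.cvtColor(T["img"],cv2.COLOR_RGB2GRAY)
for r_ in(194,196,198,202,208,214,220,226,230,232):print(r_,gt[r_,148:165])
E
```

```text
[[360.6, 164.8], [358.8, 189.4], [357.2, 213.2], [355.8, 236.0]]
[0.5328 0.3164 0.0985] 0.003 [0.5338 0.3152 0.097 ]
[0.5126 0.3162 0.0973] 0.0035 [0.5139 0.315  0.097 ]
[0.4926 0.3157 0.096 ] 0.0034 [0.4941 0.3148 0.097 ]
[0.4727 0.3152 0.0955] 0.0032 [0.4744 0.3144 0.097 ]
heading off -y (rad) 0.012667685013653153 [0.5040604  0.31484882 0.097     ]
134 [137 137 138 134 135 130 127 131 135 138 142 139 192 187 188 184 185 185
 184 183 213 208]
137 [133 130 129 126 119 116 224 173 151 155 155 154 144 163 198 196 194 196
 194 184 200 198]
139 [127 221 217 213 215 214 222 100 111 112 112 111 107 140 222 211 209 207
 211 210 208 210]
142 [207 208 209 208 209 215 159 171 164 167 173 171 164 145 192 214 209 207
 209 210 209 207]
150 [209 208 208 219 167   0  31 230 215 209 208 208 213 191 108 156 151 151
 154 153 154 152]
165 [205 207 207 208 211 213 152 210 210 208 210 211 211 174 191 189 188 190
 190 188 189 189]
180 [207 208 208 210 210 213 155 208 209 208 211 206 214 159 192 189 191 190
 189 190 188 189]
195 [207 209 209 207 211 219 130 215 211 209 204 204 212 149 194 188 189 186
 187 
[... 252 characters left out ...]
207 204  73 142 138 141 139
 138 138 136 137]
194 [76 75 73 71 69 67 64 61 57 49 53 40 18 17 19 20 21]
196 [81 77 78 75 74 72 71 67 66 63 61 56 52 31 18 15 19]
198 [83 81 80 79 78 76 75 74 69 69 68 65 61 60 52 49 26]
202 [90 87 86 86 84 82 81 81 78 78 76 74 73 71 69 65 65]
208 [97 97 96 94 92 91 91 89 87 87 85 85 82 82 81 81 78]
214 [105 105 106 103 101 101 100  97  97  95  94  93  94  92  89  89  86]
220 [103 106 107 107 108 107 107 107 107 107 105 103 101 101  98  98  96]
226 [101 101 101 100 102 104 103 104 106 108 107 107 107 108 106 107 108]
230 [ 98  99 100  99  98 101 101 102 101 102 103 104 106 106 107 109 107]
232 [ 96  97  96  99  99  98  98 102 100 100 102 102 102 103 105 105 107]
```

step_arm(deltas=[[[0,0,0,0,0,0.05,40],[0,0,0,0,0,0.09,40],[0,0,0,0,0,0.11,40],[0,0,0,0,0,0.117,40],[0,0,0,0,0,0.117,40],[0,0,0,0,0,0.117,20],[0,0,0,0,0,0.117,15],[0,0,0,0,0,0.117,10],[0,0,0,0,0,0.117,6],[0,0,0,0,0,0.117,0],[0,0,0,0,0,0.117,0],[0,0,0,0,0,0.117,0],[0,0,0,0,0,0.117,0]]], squeeze=20)

```text
time: 5.2
ee_pos: [0.5001, 0.3823, 0.0877]
eef_rot: [1.0, 0.011, 0.0, 0.0]
ft_force: [0.5, 1.1, -0.2]
width: 0.0004
grip_force: 0.0
```

```bash
python3 - <<'E'
from h import *
s=readout.read_state();print(s["time"],np.round(s["ee_pos"],4),np.round(s["eef_rot"],4),s["width"],np.round(s["ft_force"],2),np.round(s["joint_positions"],2))
T=cam("top")
q=s["eef_rot"];a=2*np.arctan2(q[1],q[0]);print("yaw",a)
E
```

```text
5.2 [0.5001 0.3823 0.0877] [9.999e-01 1.140e-02 0.000e+00 1.000e-04] 0.00043445521107715693 [ 0.5   1.14 -0.2 ] [-0.17  0.54 -0.75  1.55  0.38  1.2  -2.53]
yaw 0.02275758804803947
```

```bash
python3 - <<'E'
from h import *
c=cam("wrist");S=cam("side")
f=lambda i:np.clip(i[:,:,::-1].astype(float)*1.6,0,255).astype(np.uint8)
o=np.zeros((420,800,3),np.uint8);o[:,:]=0
o[:330,:440]=cv2.resize(f(c["img"]),(440,330));o[:330,440:]=cv2.resize(f(S["img"][200:310,160:280]),(360,330))
cv2.imwrite("pics/w2.png",o)
E
```

```text
(no output)
```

View pics/w2.png

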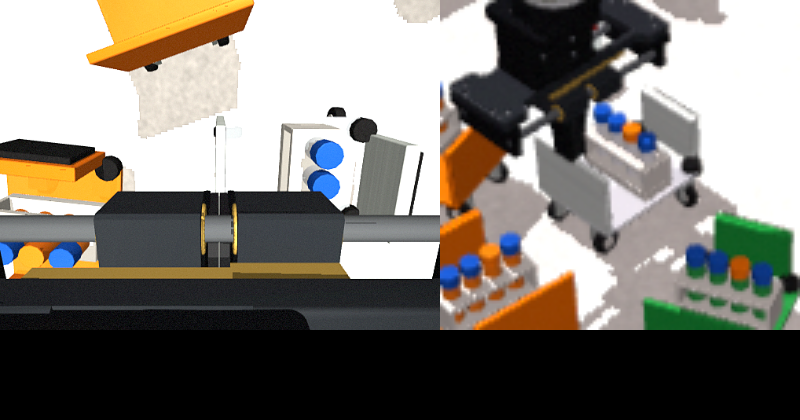

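```bash
python3 - <<'E'
from h import *
c1=dict(np.load("w1.npz"));c=cam("wrist");S=cam("side")
np.savez("w2.npz",**{k:c[k] for k in("img","o","R","fx","fy","cx","cy")})
def sc(p):return (440+(p[0]-160)*3,(p[1]-200)*3)
for P in((.5001,.3823,.066),(.5,.3823,.1),(.548,.3823,.1),(.452,.3823,.1),(.5,.32,.1)):
    print(P,"side crop",np.round(sc(proj(S,P))),"wrist/1.273",np.round(proj(c,P)/1.273),"w1",proj(c1,P).round())
g=cv2.cvtColor(c["img"],cv2.COLOR_RGB2GRAY)
for r_ in(144,148,152,158,165,190,220,235,250,270,300,330):print(r_,g[r_,254:304])
E
python3 - <<'E'
import cv2,numpy as np
a=np.load("w2.npz")["img"];b=np.load("w1.npz")["img"]
f=lambda i:cv2.resize(np.clip(i[:,:,::-1].astype(float)*1.2,0,255).astype(np.uint8),(390,590),interpolation=cv2.INTER_CUBIC)
cv2.imwrite("pics/w3.png",np.hstack([f(b[120:350,200:352]),f(a[120:350,200:352])]))
E
```

```text
(0.5001, 0.3823, 0.066) side crop [573. 185.] wrist/1.273 [217. 187.] w1 [275. 196.]
(0.5, 0.3823, 0.1) side crop [571. 157.] wrist/1.273 [216. 205.] w1 [275. 205.]
(0.548, 0.3823, 0.1) side crop [536. 132.] wrist/1.273 [218. 129.] w1 [276. 145.]
(0.452, 0.3823, 0.1) side crop [606. 182.] wrist/1.273 [215. 272.] w1 [274. 261.]
(0.5, 0.32, 0.1) side crop [622. 125.] wrist/1.273 [315. 207.] w1 [352. 207.]
144 [146 143 144 143 146 142 139 141 138 138 140 138 141 142 141 139 140 136
 133 132 194 189 190 190 192 192 188 188 224 217 217 216 214 215 217 217
 217 215 218 216 217 213 216 217 214 215 215 214 216 215]
148 [141 142 147 142 143 142 140 142 142 142 138 138 234 223 221 223 221 219
 216 218 220 204  81 111 111 108 111 112 112 108 123 205 196 191 190 191
 190 189 190 187 186 185 187 187 183 184 187 186 182 185]
152 [135 130 228 216 216 216 217 215 214 215 217 215 216 217 214 216 214 215
 218 218 227 102 104 120 120 116 122 117 116 118 109 146 228 219 215 217
 217 216 216 216 216 215 215 216 214 216 214 216 215 216]
158 [215 215 216 216 215 215 216 214 216 215 215 215 215 214 214 215 
[... 1002 characters left out ...]
  4  5  1  7  9 22 15 22 25 19 17 27 19 17 14
 87 83  9 15  9 14 14 22 14 23 21 22 12  6  8 17  9  5 10  8 14 23 22 22
 26 17]
270 [ 22   4  39 108  97  94  89  52  53   4   1  17  23  21  19  20  19  13
  13  16  16  22  10  15  84  83   7  11  12  17  19  18  15  21  19  18
   1   9   9   6   6  57  54  90 118 123 131  54   6  22]
300 [ 46   3 108  96  84 144  59  89  90  90  86  88  87  87  90  87  89  89
  90  88  91  87  90  90  86  92  91  88  92  90  91  89  90  90  86  90
  89  90  90  92  91  92  90  44 101 151 162 177   0  43]
330 [48 35 10 14 19 21  4  6  0  1 12 32 29 30 29 28 30 31 23 23 29 27 25 20
 85 85 20 26 28 22 28 31 29 23 29 29 26 26 33  1  0  9  1 21 18 13  9  5
 38 42]
```

View pics/w3.png

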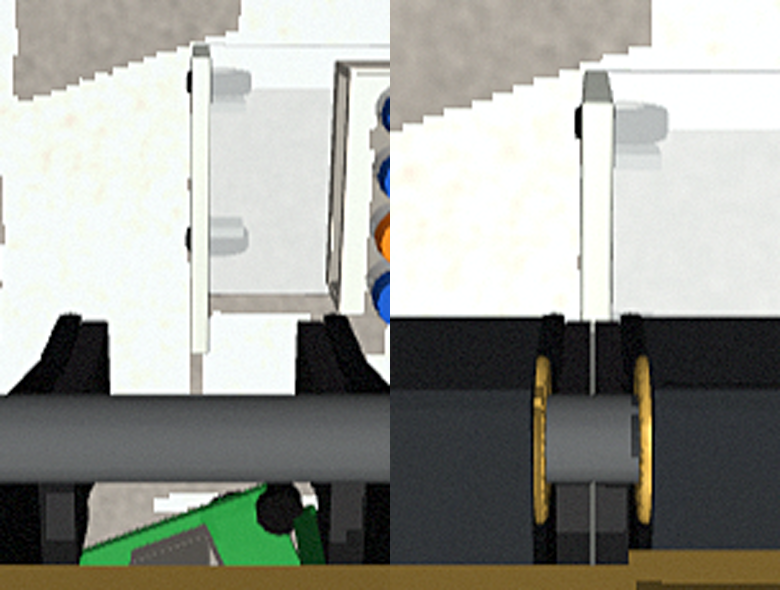

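```bash
python3 - <<'E'
from h import *
print(r.nose_length,[a for a in dir(r) if a[0]!='_'])
c=dict(np.load("w2.npz"));S=cam("side")
for v in(240,243,250):print(v,tri(c,(278.5,v),S,(203.3,252.5)))
s=readout.read_state();print(s["ee_pos"],s["eef_rot"])
i=S["img"][225:270,180:230];f=np.clip(i[:,:,::-1].astype(float)*1.8,0,255).astype(np.uint8)
cv2.imwrite("pics/s3.png",cv2.resize(f,(650,585),interpolation=cv2.INTER_NEAREST))
E
```

```text
0.022 ['PlanningError', 'close_job', 'nose_length']
240 (array([0.50749134, 0.37958426, 0.09190952]), np.float64(0.00333416786943718))
243 (array([0.50644199, 0.37989753, 0.09290735]), np.float64(0.0025430105572775835))
250 (array([0.50402631, 0.38062218, 0.09522448]), np.float64(0.000720769312539677))
[0.50011682 0.38229422 0.08772565] [9.99935161e-01 1.13873339e-02 3.10344682e-05 3.25704532e-05]
```

View pics/s3.png

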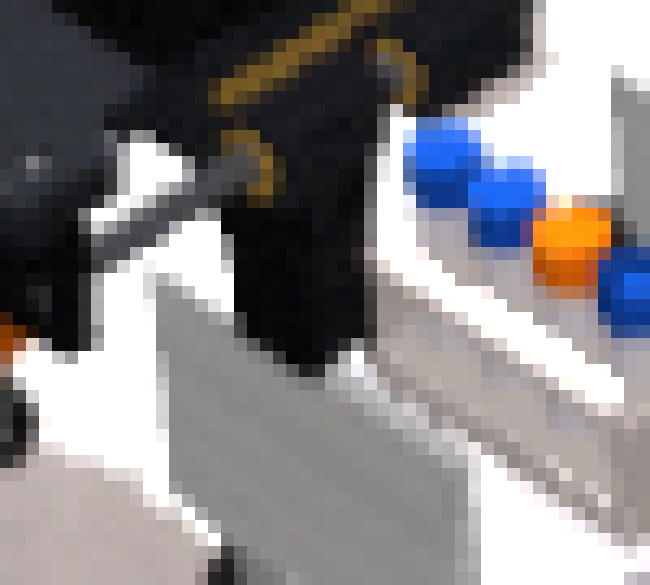

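```bash
python3 - <<'E'
from h import *
S=cam("side")
for p in((203.1,253.8),(197.7,249.6),(208.1,251.2)):
    o,d=ray(S,p)
    print(p,[np.round(o+d*(y-o[1])/d[1],3).tolist() for y in(.367,.382,.397)])
c1=dict(np.load("w1.npz"));c2=dict(np.load("w2.npz"))
# plate far top corner and cap heights, w1 vs w2 + side
print(tri(c1,(277.8,142),c2,(280,159)))
h=cv2.cvtColor(c2["img"],cv2.COLOR_RGB2HSV);m=cv2.inRange(h[:,380:450],(100,120,50),(130,255,255));n,l,st,ce=cv2.connectedComponentsWithStats(m)
print([(ce[i]+[380,0],st[i]) for i in range(1,n) if st[i][4]>60])
E
```

```text
(203.1, 253.8) [[0.523, 0.367, 0.071], [0.503, 0.382, 0.092], [0.483, 0.397, 0.114]]
(197.7, 249.6) [[0.546, 0.367, 0.072], [0.525, 0.382, 0.094], [0.505, 0.397, 0.115]]
(208.1, 251.2) [[0.5, 0.367, 0.094], [0.48, 0.382, 0.115], [0.461, 0.397, 0.136]]
(array([0.55006406, 0.38119727, 0.09562954]), np.float64(0.00020250615117309046))
[(array([415.71693548, 195.975     ]), array([  14,  177,   44,   39, 1240], dtype=int32)), (array([412.03219697, 233.32007576]), array([  11,  216,   42,   38, 1056], dtype=int32))]
```

step_arm(deltas=[[[0,0,0,0,0,0,40],[0,0,0,0,0,0,40],[0,0,0,0,0,0,40],[0,0,0,0,0,0,40],[0,0,0,0,0,0.008,40],[0,0,0,0,0,0.016,40],[0,0,0,0,0,0.025,40],[0,0,0,0,0,0.025,40],[0,0,0,0,0,0.025,25],[0,0,0,0,0,0.025,15],[0,0,0,0,0,0.025,10],[0,0,0,0,0,0.025,5],[0,0,0,0,0,0.025,0],[0,0,0,0,0,0.025,0],[0,0,0,0,0,0.025,0]]], squeeze=20)

```text
time: 7.42
ee_pos: [0.5001, 0.3823, 0.0628]
eef_rot: [1.0, 0.011, 0.0, 0.0]
ft_force: [-0.7, -0.7, 1.0]
width: 0.0057
grip_force: 20.0
```

```bash
python3 - <<'E'
from h import *
s=readout.read_state();print(np.round(s["ee_pos"],4),np.round(s["eef_rot"],4),s["width"],np.round(s["ft_force"],2),np.round(s["torque"],2),s["grip_force"])
c=cam("wrist");S=cam("side")
np.savez("w4.npz",**{k:c[k] for k in("img","o","R","fx","fy","cx","cy")})
f=lambda i:np.clip(i[:,:,::-1].astype(float)*1.5,0,255).astype(np.uint8)
i=cv2.resize(f(S["img"][215:285,175:250]),(400,373),interpolation=cv2.INTER_CUBIC)
j=cv2.resize(f(c["img"][100:380,150:450]),(400,373))
cv2.imwrite("pics/w4.png",np.hstack([i,j]))
E
```

```text
[0.5001 0.3823 0.0628] [9.999e-01 1.140e-02 0.000e+00 1.000e-04] 0.005671189666615713 [-0.66 -0.66  0.97] [-0.07  0.14 -0.07] 19.99502331018448
```

View pics/w4.png

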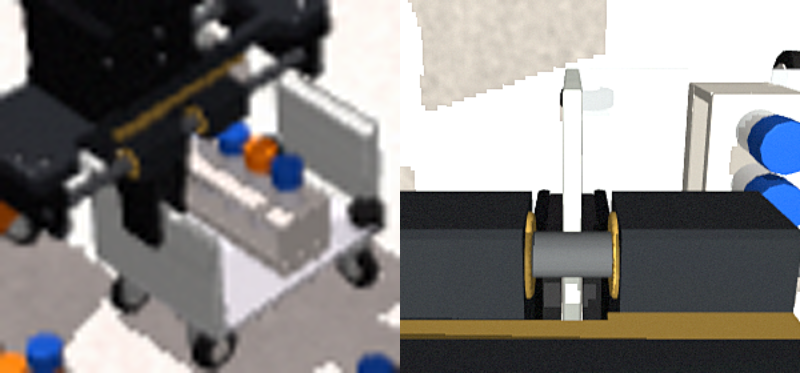

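Plate gripped: width 5.7 mm at 20 N. The fingertips reach about 30 mm less far than stated, so I descended lower. Next is the straight push to align the castors.

step_arm(deltas=[[[0,0,0,0,0.002,0,0],[0,0,0,0,0.006,0,0],[0,0,0,0,0.012,0,0],[0,0,0,0,0.019,0,0],[0,0,0,0,0.026,0,0],[0,0,0,0,0.033,0,0],[0,0,0,0,0.04,0,0],[0,0,0,0,0.048,0,0],[0,0,0,0,0.056,0,0],[0,0,0,0,0.064,0,0],[0,0,0,0,0.072,0,0],[0,0,0,0,0.08,0,0],[0,0,0,0,0.088,0,0],[0,0,0,0,0.096,0,0],[0,0,0,0,0.104,0,0],[0,0,0,0,0.11,0,0],[0,0,0,0,0.115,0,0],[0,0,0,0,0.118,0,0],[0,0,0,0,0.12,0,0],[0,0,0,0,0.12,0,0]]])

```text
time: 10.02
ee_pos: [0.5028, 0.262, 0.0627]
eef_rot: [1.0, 0.011, -0.0, 0.0]
ft_force: [0.6, 0.6, 3.8]
width: 0.0059
grip_force: 20.0
```

```bash
cat > st.py <<'E'
from h import *
s=readout.read_state();q=s["eef_rot"]
print(round(s["time"],2),np.round(s["ee_pos"],4),"yaw",round(2*np.arctan2(q[1],q[0]),4),s["width"],np.round(s["ft_force"],2),np.round(s["joint_positions"],2))
S=cam("side");T=cam("top")
def blobs(c):
    h=cv2.cvtColor(c["img"],cv2.COLOR_RGB2HSV);out=[]
    for lo,hi,nm in(((100,120,50),(130,255,255),'b'),((5,150,70),(22,255,255),'o')):
        m=cv2.inRange(h,lo,hi);n,l,st,ce=cv2.connectedComponentsWithStats(m)
        out+=[(nm,*np.round(ce[i],1).tolist(),int(st[i][4])) for i in range(1,n) if 6<st[i][4]<110]
    return out
if __name__=="__main__":
    for nm,x,y,a in blobs(T):print("T",nm,x,y,a,np.round(onz(T,(x,y),.097),4)[:2])
E
python3 st.py
```

```text
10.03 [0.5028 0.262  0.0627] yaw 0.0227 0.005896886917778548 [0.58 0.64 3.84] [ 0.05  0.43 -0.74  1.75  0.33  1.09 -2.35]
T b 148.1 149.5 32 [0.6713 0.4075]
T b 133.8 153.7 33 [0.6584 0.445 ]
T b 126.6 156.0 30 [0.6514 0.4638]
T b 89.1 225.0 34 [0.4619 0.5479]
T b 96.8 226.1 36 [0.4596 0.5275]
T b 112.0 227.7 35 [0.4565 0.4876]
T b 146.9 275.9 35 [0.3336 0.3878]
T b 149.4 283.1 38 [0.3154 0.3801]
T b 154.5 297.7 34 [0.2785 0.3645]
T o 132.7 134.2 86 [0.7126 0.4519]
T o 105.3 205.6 94 [0.5147 0.5098]
T o 104.2 226.8 35 [0.4583 0.5081]
T o 151.9 290.4 36 [0.2969 0.3724]
```

```bash
cat > path.py <<'E'
import sys,numpy as np
# bay-frame: start tcp pos, yaw a ; L ; offset of caddy centre left of tcp
x,y,a,L,off,n=map(float,sys.argv[1:7]);n=int(n)
k=.0076;b=-k
ex=lambda a:np.array([np.cos(a),np.sin(a)]);ey=lambda a:np.array([np.sin(a),-np.cos(a)])
p0=np.array([x,y]);ra=p0+.007*ey(a)+off*ex(a)
O=np.array([.4771-k*.266,-.266]);u0=(ra-O)@ey(b);w0=(ra-O)@ex(b);h0=a-b
print("u0 w0 h0",u0,w0,h0)
from scipy.interpolate import BPoly
P=BPoly.from_derivatives([0,L],[[w0,np.tan(h0),0],[0,0,0]])
t=(np.arange(1,n+1))/n;s=np.clip(L*(t-.12*np.sin(2*np.pi*t)),0,L)
for si in s:
    w=P(si);h=np.arctan(P(si,1));aa=b+h;q=O+(u0+si)*ey(b)+w*ex(b)-.007*ey(aa)-off*ex(aa);d=q-p0
    print([0,0,round(a-aa,3),round(d@ex(a),4),round(d@ey(a),4),0,0],round(P(si,2)*.095,2))
E
python3 path.py .5028 .262 .0227 .25 .0015 20
```

```text
u0 w0 h0 -0.5212440896801686 0.025419417066009243 0.0303
[0, 0, np.float64(0.001), np.float64(0.0), np.float64(0.0032), 0, 0] -0.03
[0, 0, np.float64(0.003), np.float64(0.0), np.float64(0.0074), 0, 0] -0.07
[0, 0, np.float64(0.009), np.float64(0.0), np.float64(0.0132), 0, 0] -0.12
[0, 0, np.float64(0.022), np.float64(-0.0), np.float64(0.0214), 0, 0] -0.18
[0, 0, np.float64(0.046), np.float64(-0.0002), np.float64(0.0324), 0, 0] -0.23
[0, 0, np.float64(0.083), np.float64(-0.0008), np.float64(0.0463), 0, 0] -0.26
[0, 0, np.float64(0.13), np.float64(-0.0023), np.float64(0.063), 0, 0] -0.26
[0, 0, np.float64(0.178), np.float64(-0.0049), np.float64(0.0821), 0, 0] -0.22
[0, 0, np.float64(0.215), np.float64(-0.0088), np.float64(0.1028), 0, 0] -0.13
[0, 0, np.float64(0.231), np.float64(-0.0137), np.float64(0.1244), 0, 0] -0.02
[0, 0, np.float64(0.223), np.float64(-0.0188), np.float64(0.1461), 0, 0] 0.1
[0, 0, np.float64(0.192), np.float64(-0.0234), np.float64(0.1668), 0, 0] 0.19
[0, 0, np.float64(0.15), np.float64(-0.027), np.float64(0.1859), 0, 0] 0.24
[0, 0, np.float64(0.108), np.float64(-0.0295), np.float64(0.2026), 0, 0] 0.24
[0, 0, np.float64(0.074), np.float64(-0.031), np.float64(0.2166), 0, 0] 0.22
[0, 0, np.float64(0.051), np.float64(-0.0318), np.float64(0.2276), 0, 0] 0.17
[0, 0, np.float64(0.039), np.float64(-0.0323), np.float64(0.2358), 0, 0] 0.12
[0, 0, np.float64(0.033), np.float64(-0.0325), np.float64(0.2417), 0, 0] 0.07
[0, 0, np.float64(0.031), np.float64(-0.0327), np.float64(0.2458), 0, 0] 0.03
[0, 0, np.float64(0.03), np.float64(-0.0328), np.float64(0.2491), 0, 0] 0.0
```

step_arm(deltas=[[[0,0,0.001,0,0.0032,0,0],[0,0,0.003,0,0.0074,0,0],[0,0,0.009,0,0.0132,0,0],[0,0,0.022,0,0.0214,0,0],[0,0,0.046,-0.0002,0.0324,0,0],[0,0,0.083,-0.0008,0.0463,0,0],[0,0,0.13,-0.0023,0.063,0,0],[0,0,0.178,-0.0049,0.0821,0,0],[0,0,0.215,-0.0088,0.1028,0,0],[0,0,0.231,-0.0137,0.1244,0,0],[0,0,0.223,-0.0188,0.1461,0,0],[0,0,0.192,-0.0234,0.1668,0,0],[0,0,0.15,-0.027,0.1859,0,0],[0,0,0.108,-0.0295,0.2026,0,0],[0,0,0.074,-0.031,0.2166,0,0],[0,0,0.051,-0.0318,0.2276,0,0],[0,0,0.039,-0.0323,0.2358,0,0],[0,0,0.033,-0.0325,0.2417,0,0],[0,0,0.031,-0.0327,0.2458,0,0],[0,0,0.03,-0.0328,0.2491,0,0]]])

```text
time: 12.62
ee_pos: [0.4748, 0.0114, 0.0627]
eef_rot: [1.0, -0.005, -0.001, 0.0]
ft_force: [-0.9, 2.3, 5.5]
width: 0.0058
grip_force: 20.0
```

```bash
python3 st.py|head -1; python3 - <<'E'
from h import *
c=cam("wrist");T=cam("top");f=lambda i:np.clip(i[:,:,::-1].astype(float)*1.4,0,255).astype(np.uint8)
np.savez("w5.npz",**{k:c[k] for k in("img","o","R","fx","fy","cx","cy")})
cv2.imwrite("pics/w5.png",np.hstack([cv2.resize(f(c["img"]),(440,330)),cv2.resize(f(T["img"][150:300,200:460]),(360,330))]))
E
```

```text
12.62 [0.4748 0.0114 0.0627] yaw -0.0093 0.005793450616737595 [-0.89  2.33  5.49] [ 0.5   0.2  -0.66  1.98  0.15  1.01 -1.82]
```

View pics/w5.png

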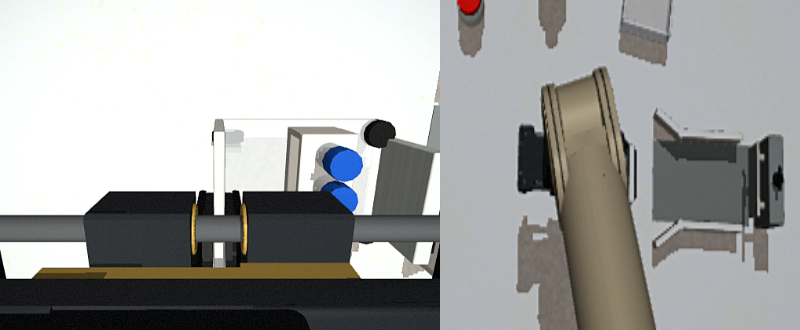

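```bash
python3 - <<'E'
from h import *
T=cam("top");g=cv2.cvtColor(T["img"],cv2.COLOR_RGB2GRAY)
for r_ in range(210,246):print(r_,*["%3d"%v for v in g[r_,326:350]])
E
```

```text
210  76 106 105 114  40  25  75 132 131 130 130 129 129 130 129 129 129 129 129 129 128 129 128 130
211  56 107 111 115  74  15   9 131 134 130 129 128 129 128 129 128 130 129 128 129 130 130 129 128
212  35 107 114 118 106  26   0 130 139 134 130 130 130 129 131 129 129 130 129 129 128 129 129 129
213  31 112 119 116 121  39   3  49 104 138 136 131 130 128 129 128 129 129 131 129 129 129 130 129
214  48  68 114 119 130  53  12   4  23  71 137 139 134 131 131 128 130 130 129 130 129 130 130 128
215  71  60 114 117 120 101  33   1   0   9  65  91  88 126 133 131 129 129 128 129 127 129 129 128
216  83  42 112 116 116 117  38   2   4   0  16 126 129 132  88 127 131 130 130 129 129 129 129 130
217 116  31 110 115 113 121  43   7   2  21  21 134 138 139  79 132 134 132 130 129 130 131 128 128
218 119  43  61 108 112 121  53   5  20  28  26 132 137 141  41  25 128 133 129 129 129 129 129 130
219 114  61  50 106 110 112  89  15  11  27  25 133 137 144  38   0 130 133 130 129 129 129 129 129
220 111  63  28 103 108 108 104  57  18  26  24 132 136 147  38   0 132 133 130 130 130 129 129 130

[... 1799 characters left out ...]

239  81  80  77  77  74  72  68  64  58  39  96 132 135 144  27   1 126 133 129 129 129 130 129 128
240  83  80  79  76  76  71  70  64  60  46  99 135 137 141  48 114 133 132 129 130 128 128 130 129
241  82  82  80  77  75  73  70  67  60  49  82 107 111 110 119 133 132 129 129 131 128 129 128 130
242  85  82  79  78  76  74  71  69  65  55  49  37  72 123 132 131 130 129 128 129 127 128 128 129
243  82  81  81  78  77  75  72  69  65  59  47  95 127 133 129 128 127 129 128 129 129 131 129 128
244  84  82  82  80  79  75  72  72  67  61  50  83 133 134 130 128 127 130 128 127 128 128 130 128
245  85  83  81  79  78  76  74  70  67  64  54  43 130 133 131 129 130 129 129 128 128 128 128 128
```

```bash
python3 - <<'E'
from h import *
T=cam("top")
for z in(.086,.1):
    for p in((341,228.5),(338,228.3)):
        X=onz(T,p,z);print(z,p,X.round(4),"bay centre there",round(.4771+.0076*X[1],4))
a=-.0093;e=np.array([np.sin(a),-np.cos(a)]);print("tcp-line at nose",np.array([.4748,.0114])+.133*e, "pred nose y")
E
```

```text
0.086 (341, 228.5) [ 0.4737 -0.1192  0.086 ] bay centre there 0.4762
0.086 (338, 228.3) [ 0.474  -0.1111  0.086 ] bay centre there 0.4763
0.1 (341, 228.5) [ 0.4722 -0.1171  0.1   ] bay centre there 0.4762
0.1 (338, 228.3) [ 0.4725 -0.1091  0.1   ] bay centre there 0.4763
tcp-line at nose [ 0.47356312 -0.12159425] pred nose y
```

```bash
python3 path.py .4748 .0114 -.0093 .09 0 12
```

```text
u0 w0 h0 -0.27038988302192707 -0.0023985116588497823 -0.0016999999999999993
[0, 0, np.float64(-0.0), np.float64(-0.0), np.float64(0.0021), 0, 0] 0.04
[0, 0, np.float64(-0.003), np.float64(-0.0), np.float64(0.0056), 0, 0] 0.09
[0, 0, np.float64(-0.011), np.float64(-0.0), np.float64(0.0117), 0, 0] 0.15
[0, 0, np.float64(-0.026), np.float64(0.0), np.float64(0.0206), 0, 0] 0.17
[0, 0, np.float64(-0.044), np.float64(0.0003), np.float64(0.0321), 0, 0] 0.12
[0, 0, np.float64(-0.052), np.float64(0.0009), np.float64(0.045), 0, 0] 0.0
[0, 0, np.float64(-0.045), np.float64(0.0016), np.float64(0.0579), 0, 0] -0.11
[0, 0, np.float64(-0.027), np.float64(0.0021), np.float64(0.0694), 0, 0] -0.16
[0, 0, np.float64(-0.012), np.float64(0.0024), np.float64(0.0783), 0, 0] -0.14
[0, 0, np.float64(-0.005), np.float64(0.0025), np.float64(0.0843), 0, 0] -0.09
[0, 0, np.float64(-0.002), np.float64(0.0025), np.float64(0.0879), 0, 0] -0.04
[0, 0, np.float64(-0.002), np.float64(0.0025), np.float64(0.09), 0, 0] 0.0
```

step_arm(deltas=[[[0,0,0,0,0.0021,0,0],[0,0,-0.003,0,0.0056,0,0],[0,0,-0.011,0,0.0117,0,0],[0,0,-0.026,0,0.0206,0,0],[0,0,-0.044,0.0003,0.0321,0,0],[0,0,-0.052,0.0009,0.045,0,0],[0,0,-0.045,0.0016,0.0579,0,0],[0,0,-0.027,0.0021,0.0694,0,0],[0,0,-0.012,0.0024,0.0783,0,0],[0,0,-0.005,0.0025,0.0843,0,0],[0,0,-0.002,0.0025,0.0879,0,0],[0,0,-0.002,0.0025,0.09,0,0]]])

```text
time: 14.42
ee_pos: [0.4769, -0.0777, 0.0626]
eef_rot: [1.0, -0.003, -0.0, -0.0]
ft_force: [-0.9, 1.9, 5.3]
width: 0.0058
grip_force: 20.0
```

```bash
python3 st.py|head -1; python3 - <<'E'
from h import *
T=cam("top");g=cv2.cvtColor(T["img"],cv2.COLOR_RGB2GRAY)
for r_ in [*range(214,222),230,*range(236,244)]:print(r_,*["%3d"%v for v in g[r_,362:382]])
E
```

```text
14.43 [ 0.4769 -0.0777  0.0626] yaw -0.0061 0.005764169781669432 [-0.87  1.88  5.31] [ 0.62  0.21 -0.6   1.96  0.14  1.01 -1.62]
214  92  92  92  95  30  94 102 101 102  19  72 100 100 107  40  34  36  36  47  48
215  91  90  93  97  27  95 103 103 110  35  71 102 105 112  48  31  35  36  39  38
216  92  92  90  94  27  89 105 107 111  59  55 105 109 116  58  33  36  37  35  37
217  90  91  92  94  22  78 108 110 115  64  53 107 111 120  63  35  35  37  37  37
218  85  87  89  92  31  75 113 111 114  66  54 110 112 117  75  37  34  36  36  36
219  82  82  83  88  31  72 117 113 117  90  43 108 114 116 106  45  32  37  37  38
220  84  79  80  82  44  49 117 115 117  95  38 110 115 113 106  42  34  37  37  37
221  83  82  82  81  60  43 114 114 116  90  21 106 112 112 111  44  30  36  36  37
230  83  84  82  81  79  78  74  70  84 104  36  65  97  98 103  65  66  68  68  68
236  87  85  82  83  81  79  78  74  74  69  65  56  82  85  88  45  64  67  67  68
237  87  84  83  83  81  79  79  74  73  70  65  57  64  80  84  66  68  68  68  69
238  87  85  85  83  80  79  79  76  74  70  67  59  62  78  84  71  68  68  67  68
239  87  86  84  82  83  80  78  77  74  70  67  61  53  75  72  68  70  68  68  67
240  87  87  86  82  80  81  78  77  74  72  68  62  54  58  63  69  67  67  67  68
241  88  86  84  84  82  81  78  76  73  72  68  65  58  59  55  65  69  69  68  68
242  87  86  86  85  82  81  79  79  75  73  69  67  59  53  59  69  69  68  69  67
243  87  86  85  84  82  80  79  78  77  74  68  67  60  50  55  68  68  68  66  68
```

step_arm(deltas=[[[0,0,0.001,0,0.004,0,0],[0,0,0.001,0,0.012,0,0],[0,0,0.001,0,0.021,0,0],[0,0,0.001,0,0.03,0,0],[0,0,0.001,0,0.039,0,0],[0,0,0.001,0,0.048,0,0],[0,0,0.001,0,0.056,0,0],[0,0,0.001,0,0.064,0,0],[0,0,0.001,0,0.072,0,0],[0,0,0.001,0,0.08,0,0],[0,0,0.001,0,0.088,0,0],[0,0,0.001,0,0.094,0,0],[0,0,0.001,0,0.099,0,0],[0,0,0.001,0,0.103,0,0],[0,0,0.001,0,0.105,0,0],[0,0,0.001,0,0.105,0,0]]])

```text
time: 16.58
ee_pos: [0.4763, -0.1828, 0.0626]
eef_rot: [1.0, -0.003, -0.001, 0.0]
ft_force: [-2.7, 0.2, 6.1]
width: 0.0057
grip_force: 20.0
```

```bash
python3 st.py|head -1; python3 - <<'E'
from h import *
c=cam("wrist");T=cam("top");S=cam("side");f=lambda i:np.clip(i[:,:,::-1].astype(float)*1.4,0,255).astype(np.uint8)
cv2.imwrite("pics/w6.png",np.hstack([cv2.resize(f(c["img"]),(400,300)),cv2.resize(f(S["img"][120:240,270:430]),(400,300))]))
E
```

```text
16.57 [ 0.4763 -0.1828  0.0626] yaw -0.0069 0.005731185653815 [-2.74  0.15  6.12] [ 0.74  0.26 -0.52  1.9   0.15  1.02 -1.42]
```

View pics/w6.png

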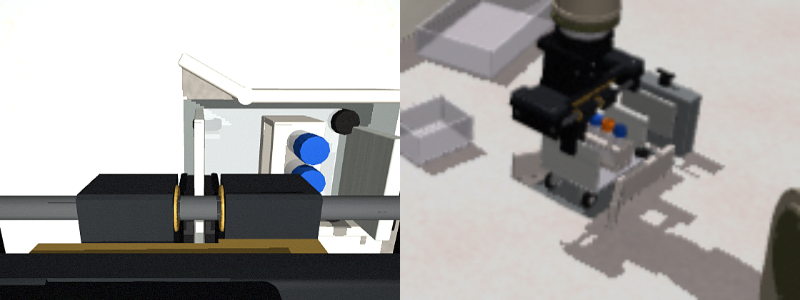

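step_arm(deltas=[[[0,0,0.001,0,0.003,0,0],[0,0,0.001,0,0.007,0,0],[0,0,0.001,0,0.011,0,0],[0,0,0.001,0,0.015,0,0],[0,0,0.001,0,0.018,0,0],[0,0,0.001,0,0.02,0,0],[0,0,0.001,0,0.021,0,0],[0,0,0.001,0,0.022,0,0]]])

```text
time: 17.82
ee_pos: [0.4761, -0.2044, 0.0627]
eef_rot: [1.0, -0.004, -0.001, -0.0]
ft_force: [-2.6, 1.8, 5.9]
width: 0.0057
grip_force: 20.0
```

step_arm(deltas=[[[0,0,0,0,0.0005,0,0],[0,0,0,0,0.001,0,0],[0,0,0,0,0.0015,0,0],[0,0,0,0,0.002,0,0]]])

```text
time: 18.32
ee_pos: [0.4761, -0.2064, 0.0627]
eef_rot: [1.0, -0.004, -0.001, -0.0]
ft_force: [-3.0, 1.2, 6.1]
width: 0.0058
grip_force: 20.0
```

step_arm(deltas=[[[0,0,0,0,0.0005,0,0],[0,0,0,0,0.001,0,0],[0,0,0,0,0.0015,0,0],[0,0,0,0,0.002,0,0]]])

```text
time: 18.82
ee_pos: [0.4761, -0.2084, 0.0627]
eef_rot: [1.0, -0.004, -0.001, -0.0]
ft_force: [-2.0, 1.4, 5.3]
width: 0.006
grip_force: 20.0
```

```bash
python3 -c "
from h import *
print(readout.read_state()['ft_force'])"
```

```text
[-2.00217512  1.42760975  5.255614  ]
```

step_arm(deltas=[[[0,0,0,0,0.0005,0,0],[0,0,0,0,0.001,0,0],[0,0,0,0,0.0015,0,0],[0,0,0,0,0.002,0,0]]])

```text
time: 19.32
ee_pos: [0.4761, -0.2104, 0.0626]
eef_rot: [1.0, -0.004, -0.001, -0.0]
ft_force: [-2.4, 1.2, 6.5]
width: 0.0054
grip_force: 20.0
```

Nose now at about 77 mm.

step_arm(deltas=[[[0,0,0,0,0.0005,0,0],[0,0,0,0,0.001,0,0],[0,0,0,0,0.0015,0,0],[0,0,0,0,0.002,0,0]]])

```text
time: 19.82
ee_pos: [0.4761, -0.2124, 0.0627]
eef_rot: [1.0, -0.004, -0.001, -0.0]
ft_force: [-2.7, 1.9, 5.3]
width: 0.006
grip_force: 20.0
```

step_arm(deltas=[[[0,0,0,0,0.0005,0,0],[0,0,0,0,0.001,0,0],[0,0,0,0,0.0015,0,0]]])

```text
time: 20.2
ee_pos: [0.4761, -0.2139, 0.0627]
eef_rot: [1.0, -0.004, -0.001, -0.0]
ft_force: [-2.0, 2.7, 7.0]
width: 0.0059
grip_force: 20.0
```

step_arm(deltas=[[[0,0,0,0,0.0005,0,0],[0,0,0,0,0.001,0,0],[0,0,0,0,0.001,0,0]]])

```text
time: 20.58
ee_pos: [0.4761, -0.215, 0.0627]
eef_rot: [1.0, -0.004, -0.001, -0.0]
ft_force: [-2.9, 0.9, 6.7]
width: 0.0057
grip_force: 20.0
```

Not in contact yet (noise), so I continue.

step_arm(deltas=[[[0,0,0,0,0.0005,0,0],[0,0,0,0,0.001,0,0],[0,0,0,0,0.0015,0,0]]])

```text
time: 20.95
ee_pos: [0.4761, -0.2164, 0.0627]
eef_rot: [1.0, -0.004, -0.001, -0.0]
ft_force: [-3.0, 1.7, 6.5]
width: 0.0059
grip_force: 20.0
```

step_arm(deltas=[[[0,0,0,0,0.0005,0,0],[0,0,0,0,0.001,0,0],[0,0,0,0,0.0015,0,0]]])

```text
time: 21.32
ee_pos: [0.4761, -0.2179, 0.0627]
eef_rot: [1.0, -0.004, -0.001, -0.0]
ft_force: [-3.1, 2.3, 6.9]
width: 0.0056
grip_force: 20.0
```

step_arm(deltas=[[[0,0,0,0,0.0005,0,0],[0,0,0,0,0.001,0,0],[0,0,0,0,0.0015,0,0]]])

```text
time: 21.7
ee_pos: [0.476, -0.2194, 0.0627]
eef_rot: [1.0, -0.004, -0.001, -0.0]
ft_force: [-2.7, 0.9, 6.7]
width: 0.006
grip_force: 20.0
```

step_arm(deltas=[[[0,0,0,0,0.0005,0,0],[0,0,0,0,0.001,0,0],[0,0,0,0,0.0015,0,0]]])

```text
time: 22.08
ee_pos: [0.476, -0.2209, 0.0627]
eef_rot: [1.0, -0.004, -0.001, -0.0]
ft_force: [-3.0, 2.5, 6.5]
width: 0.0061
grip_force: 20.0
```

step_arm(deltas=[[[0,0,0,0,0.0005,0,0],[0,0,0,0,0.001,0,0],[0,0,0,0,0.0015,0,0]]])

```text
time: 22.45
ee_pos: [0.476, -0.2221, 0.0626]
eef_rot: [1.0, -0.004, -0.001, -0.0]
ft_force: [-3.3, 3.7, 6.9]
width: 0.006
grip_force: 20.0
```

step_arm(deltas=[[[0,0,0,0,0.0003,0,0],[0,0,0,0,0.0005,0,0]]])

```text
time: 22.7
ee_pos: [0.476, -0.2221, 0.0626]
eef_rot: [1.0, -0.004, -0.001, -0.001]
ft_force: [-3.6, 5.6, 7.3]
width: 0.0057
grip_force: 20.0
```

step_arm(deltas=[[[0,0,0,0,0.0003,0,0],[0,0,0,0,0.0006,0,0]]])

```text
time: 22.95
ee_pos: [0.476, -0.222, 0.0626]
eef_rot: [1.0, -0.003, -0.001, -0.001]
ft_force: [-4.0, 7.8, 9.6]
width: 0.0058
grip_force: 20.0
```

step_arm(deltas=[[[0,0,0,0,0.0003,0,0],[0,0,0,0,0.0003,0,0],[0,0,0,0,0.0003,0,0],[0,0,0,0,0.0003,0,0],[0,0,0,0,0.0003,0,0]]])

```text
time: 23.58
ee_pos: [0.476, -0.2221, 0.0626]
eef_rot: [1.0, -0.003, -0.001, -0.001]
ft_force: [-4.1, 8.3, 9.0]
width: 0.0057
grip_force: 20.0
```

step_arm(deltas=[[[0,0,0,0,-0.0005,0,0],[0,0,0,0,-0.001,0,0],[0,0,0,0,-0.001,0,0],[0,0,0,0,-0.001,0,10],[0,0,0,0,-0.001,0,20],[0,0,0,0,-0.001,0,30],[0,0,0,0,-0.001,0,35],[0,0,0,0,-0.001,0,35],[0,0,0,0,-0.001,0,35]]])

```text
time: 24.7
ee_pos: [0.4768, -0.2229, 0.0628]
eef_rot: [1.0, -0.004, 0.0, 0.0]
ft_force: [0.5, -0.2, 0.7]
width: 0.0303
grip_force: 0.0
```

step_arm(deltas=[[[0,0,0,0,0,-0.01,35],[0,0,0,0,0,-0.03,35],[0,0,0,0,0,-0.06,35],[0,0,0,0,0,-0.1,35],[0,0,0,0,0,-0.14,35],[0,0,0,0,0,-0.16,35],[0,0,0,0,0,-0.16,35]]])

```text
time: 25.58
ee_pos: [0.4776, -0.2231, 0.2248]
eef_rot: [1.0, -0.004, 0.002, 0.001]
ft_force: [-0.3, 0.4, -1.1]
width: 0.0305
grip_force: 0.0
```

step_arm(deltas=[[[0,0,0,0,-0.04,0,35],[0,0,0,0,-0.09,0,35],[0,0,0,0,-0.14,0,35],[0,0,0,0,-0.18,0,35],[0,0,0,0,-0.2,0,35],[0,0,0,0,-0.2,0,35]]])

```text
time: 26.32
ee_pos: [0.4777, -0.0214, 0.2221]
eef_rot: [1.0, -0.002, -0.0, -0.0]
ft_force: [0.1, -0.4, 0.5]
width: 0.03
grip_force: 0.0
```

```bash
python3 - <<'E'
from st import *
o=[]
for nm,x,y,a in blobs(T):
    X=onz(T,(x,y),.097)
    if -.35<X[1]<-.1 and .4<X[0]<.55:print("T",nm,x,y,X.round(4));o.append(X)
o=np.array(o);print("angle",np.polyfit(o[:,0],o[:,1],1)[0],"mean",o.mean(0))
f=lambda i:np.clip(i[:,:,::-1].astype(float)*1.5,0,255).astype(np.uint8)
cv2.imwrite("pics/end.png",np.hstack([cv2.resize(f(T["img"][190:275,340:460]),(480,340)),cv2.resize(f(S["img"][130:230,300:394]),(320,340))]))
E
```

```text
26.32 [ 0.4777 -0.0214  0.2221] yaw -0.0042 0.030047534810790675 [ 0.12 -0.4   0.5 ] [ 0.62  0.04 -0.68  1.78  0.02  1.34 -1.64]
T b 403.8 218.3 [ 0.505  -0.2864  0.097 ]
T b 404.0 225.9 [ 0.4845 -0.2868  0.097 ]
T b 403.9 240.7 [ 0.4449 -0.286   0.097 ]
T o 404.0 233.1 [ 0.4652 -0.2865  0.097 ]
angle -0.007144373742056833 mean [ 0.4748922  -0.28644442  0.097     ]
```

View pics/end.png

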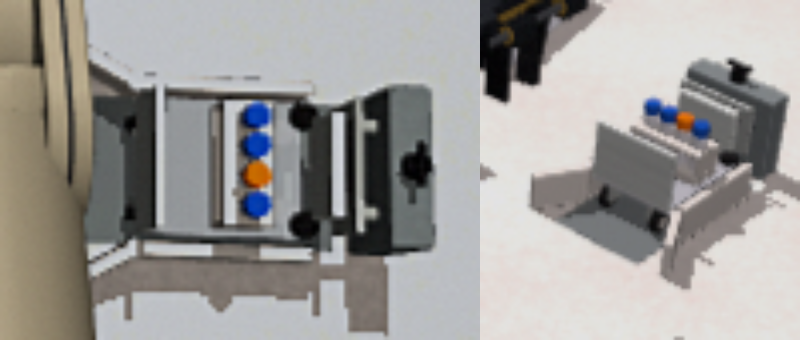

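The caddy is parked square: its angle is −0.007 rad, it is on the centre line, and its nose is about 87 mm past the bay origin. The gripper is clear, so I hand in.

```bash
python3 -c "
from bench import r
print(r.close_job())"
```

```text
the job is handed in; nothing more can be done
None
```

The caddy is parked square in the bay, pressed to about 6 N on the stop before release (my estimate from the wrist force), with the gripper clear; the job is handed in at about 26 s, but no verdict was returned.

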